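Clamp a specimen carrier with three clicks of the ratchet lever and hold it

ROBOT

A 6-joint arm with a two-finger parallel gripper is mounted at the origin on the work surface. World frame = base frame: x ahead of the robot, y to its left, z up, the work surface at z = 0. Lengths are in m, angles in rad, forces in N, time in s.
With the tool pointing down it reaches from about 0.275 to 0.775 m from the base axis. Payload 14.6 kg.
Tool frame: the origin (TCP) lies at the very end of the fingers, on their centre line; the grasp point (between the pads) lies 19 mm behind it (ctrl.tcp_to_grasp is the distance from the TCP to the grasp point, in m); z points along the fingers, y is the line along which they close (so a half turn about z gives the same grasp; the last joint's range is limited). The gripper opens to 85 mm and grips with 20 to 120 N. Pads are 22 mm wide; open, the fingers measure 114 mm over their backs; the gripper's body (76 mm by 85 mm) begins 54 mm behind the grasp point. The pads swing forward as they close: fully open they stand 13 mm farther back than shut.
Start: joints at [-1.445, 0.263, -0.048, 1.259, 0, 1.415], TCP at [0.145, -0.504, 0.231] pointing down, gripper open.
Joint ranges: [-2.65, 2.65], [-0.89, 1.7], [-1.18, 1.37], [-2.13, 2.11], [-1.35, 1.29], [-3.14, 3.14]. Speed limits (rad/s): [1.89, 1.89, 2.57, 2.79, 3.14, 3.14].

INTERFACE

Orientations are given as a rotation vector (axis times angle).
In Python, from bench import ctrl, eyes, workorder, spotter gives the robot as it stands. The module is installed in compiled form; this text tells all that it offers.
- The arm moves only by the shell command python3 -m inch 'ROWS' [OPENING]. ROWS is JSON, a list of rows, each an object of numbers: "tx", "ty", "tz": the shift along the tool's x, y, z in units of 10 cm (1.0 is 10 cm); "wx", "wy", "wz": the turn, a rotation vector about the tool's x, y, z in units of 180 degrees (1.0 is 180 degrees). In form: [{"tx": .., "ty": .., "tz": .., "wx": .., "wy": .., "wz": ..}, ...]. A call has 1 to 10 rows; each row shifts and turns the commanded pose from where the row before left it, along the tool's axes as they then stand; what a row does not reach is not made up. A row lasts 1/12 s, in which the tool goes at most 41.7 mm and 7.16 degrees, less where a joint would pass 70% of its speed; a pose out of reach is approached as far as the arm can. A call with a number of a shift or a turn outside -1 to 1 is refused whole. A call with a gripper value outside its range is refused whole. OPENING is the opening, from 0 (shut) to 1 (fully open), set as the call begins (- or left out, the last holds). The fingers move at their own pace and stop on an object; the grip force is fixed at half the most. Time passes only in rows, so rows that do not move let the fingers close. It gives the time, the measured TCP pose, the force, the opening and the grip force at its end, in the units of the state.
- ctrl.read_state(): the state, without advancing time (a new reading comes with each control period).
- eyes.get_image(name): name is "scene" or "side" or "wrist"; returns the picture (384x512x3 uint8, red, green, blue); there is no depth.
- eyes.calibration(name): a dict with "vertical_fov" (degrees; the focal length in pixels is half the picture's height over the tangent of half this angle, whatever the lens; pixels are square), "cx", "cy" (the principal point, pixels), "eye" and "rotation" of the camera in the world. Camera axes: x right, y down, z forward; pixel columns grow to the right and rows downward; lengths in m; the calibration is good to about 2 mm. A picture is of the moment at which its call begins: read the wrist's pose just before it. calibration takes no time and is no camera call; for the wrist camera it gives the pose at the moment of the call.
- workorder.hand_in(): hands the job in; it is judged then, once.
Trained networks look in the newest picture that a camera, given by its name, has taken for a name from the list of things; names that differ only in an ending like _2 or _b are one class to them, and where a whole thing is asked for, a point or a joint stands for the part that bears it (a point fixed in the world has none). Each returns a list of dicts, best first, with "p" (0 to 1); they miss things now and then, are a little off and sometimes report something else, mostly with a low value. They report only what shows in the picture. A call takes as long as a camera call. They do not tell look-alikes from the thing itself.
- spotter.spot_in(camera, target): "box" ([left, top, width, height] in pixels, round what is visible of it).
The state is a dict: "clock": time; "joints": joint angles; "qvel": joint speeds; "effort": joint torques, N m; "ee_pos": TCP position; "ee_rot": TCP orientation; "wrist_force": force on the tool from outside, world axes, zero at the start; "torque": the same for the moment, N m; "finger_gap": opening from 0.0 (shut) to 1.0 (fully open); "grip_force": force on a finger pad.
Only numpy, scipy, OpenCV 4.12 (cv2) and the standard library are available. Lean on these libraries where they do the work, as an engineer would, in place of code of your own. Each camera call takes 0.05 s, during which the arm holds its last target. There are 200 camera calls.

TASK

Set the aluminium specimen carrier upright on the dark marked seat of the bench clamp, square between the fixed block and the moving jaw, and let go of it. Then swing the clamp's ratchet lever by its black knob, counting the clicks you feel: stop in the third notch, never going over into a fourth, so that the jaw grips the carrier. The lever springs back if released, so finish while still holding the knob there; leave the weight, the jar and the screwdriver where they stand.

Things in the scene. Friction and masses are not known exactly. Their poses are not given: they have to be found in the camera images.
- carrier: Loose aluminium specimen carrier, 0.14 to 0.28 kg: a block 50 (its x) by 36 (its y) by 28 mm high with an upright tab on top in the middle, 12 (x) by 30 (y) mm, from 28 to 60 mm height. Origin: centre of the underside, z up. Pinch the tab across its 12 mm (fingers closing along the carrier's x). Its half turn about z is equivalent.
- clamp: Bench clamp, fixed. White base plate 130 (x) by 20 mm high, y from -130 to +120 mm; origin on the bench, z up. On it along y: fixed steel block (60 mm wide, 50 mm high, inner face y = -90), seat, moving aluminium jaw (50 mm wide, 48 mm high, face y = -42 when open), steel carriage, grey cam housing with toothed disc and lever on top. Heights from the bench.
- seat (a point): Centre of the dark marked seat (52 by 40 mm) on the clamp's plate, 20 mm above the bench; axes as the clamp's. Midway in the 48 mm gap between the fixed block (-y) and the open jaw (+y). The carrier stands here with its x along the clamp's x, about 6 mm free on each y side; the closing jaw pushes it against the block.
- lever_hub (a point): Point on the lever's upright axis, 58 mm above the bench, at x = 0, y = +60 mm of the clamp; axes as the clamp's. Force at the knob: a return spring of about 7 N, rising to 9 N by the third notch with the carrier gripped; on top, resistance peaks about 3 N higher some 0.08 rad before each tooth's crest, falls away across it (the click) and dips about 2 N lower just beyond.
- knob: Upright round black knob, 20 mm diameter, 48 mm tall, on the steel lever 115 mm from the lever's axis; it spins freely on its pin. Origin: centre of its foot, 64 mm above the bench (top at 112 mm); z up. The bar under it is 18 mm wide, top 64 mm above the bench, and ends 10 mm beyond the knob's centre.
- lever (a joint): Lever angle (rad): 0 at rest on its stop, up to 1.30. Grows anticlockwise from above, taking the knob to the clamp's -x; at 0 the lever points 1.07 rad anticlockwise of the clamp's x. The pawl clicks over teeth at 0.13, 0.39, 0.65, 0.91, 1.17; notches lie between: 0.26 first, 0.52 second, 0.78 third, 1.04 fourth. The pawl does not lock: released, the lever returns to 0.
- jaw: The moving jaw, a plate 50 by 8 by 27 mm; origin at the middle of its underside. It goes 21 mm per rad of lever towards the fixed block (clamp's -y) and is sprung: it meets the carrier held against the block at about 0.57 rad with 3 N, then 1 N more per mm.
- weight: Bystander: round steel weight with a small neck, 48 mm diameter, 56 mm tall, origin at the centre of the underside.
- jar: Bystander: white plastic jar, 60 mm diameter, 85 mm tall, origin at the centre of the underside.
- driver: Bystander: screwdriver lying on the bench in front, to the robot's left.
There are look-alikes about, which are no part of the job. Leave any brown or pink look-alike of the carrier alone.

How it is judged:
On the way, in this order (a step that is already met when the one before it is completed fails the run):
1. the carrier stands on the seat between block and jaw, let go, lever at rest (x of carrier in the frame of seat between -0.012 and 0.012 m and z of carrier in the frame of seat between -0.004 and 0.004 m and angle between the x axis of carrier and the x axis of clamp, either way round below 0.15 rad and angle between carrier's own z axis and vertical below 0.1 rad and y of carrier in the frame of seat between -0.008 and 0.008 m and contact force between the fingers and carrier below 0.1 N and linear speed of carrier below 0.02 m/s and value of joint lever below 0.1 rad), for 0.2 s.
2. the lever is over its first click, the carrier still on the seat (x of carrier in the frame of seat between -0.012 and 0.012 m and z of carrier in the frame of seat between -0.004 and 0.004 m and angle between the x axis of carrier and the x axis of clamp, either way round below 0.15 rad and angle between carrier's own z axis and vertical below 0.1 rad and value of joint lever between 0.16 and 0.66 rad), for 0.04 s.
At the end, for the whole second after the job is handed in: Fingers on the knob (over 1 N), lever still at 0.67 to 0.89 rad (third notch); carrier upright on the seat, within 12 mm along the clamp's x, within 0.15 rad, 3 to 10 mm from the seat's middle towards the block, pressed by the jaw with over 2 N, not touched by the fingers (x of carrier in the frame of seat between -0.012 and 0.012 m and z of carrier in the frame of seat between -0.004 and 0.004 m and angle between the x axis of carrier and the x axis of clamp, either way round below 0.15 rad and angle between carrier's own z axis and vertical below 0.1 rad and y of carrier in the frame of seat between -0.01 and -0.003 m and value of joint lever between 0.67 and 0.89 rad and velocity of joint lever between -0.1 and 0.1 rad/s and contact force between the fingers and knob above 1 N and contact force between jaw and carrier above 2 N and contact force between the fingers and carrier below 0.1 N and linear speed of carrier below 0.02 m/s); the arm keeps its last pose, push and grip.
It fails at once if the lever goes over into the fourth notch (value of joint lever above 0.93 rad).
It fails at once if the weight is moved by more than 30 mm or tipped (distance of weight from where it was at the start of the episode above 0.03 m or angle between weight's own z axis and vertical above 0.4 rad).
It fails at once if the jar is moved by more than 30 mm or tipped (distance of jar from where it was at the start of the episode above 0.03 m or angle between jar's own z axis and vertical above 0.4 rad).
It fails at once if the screwdriver is moved by more than 30 mm (distance of driver from where it was at the start of the episode above 0.03 m).
It also fails if it takes over 45 s, if anything falls off the work surface, if the arm or the gripper's body presses on something with over 40 N, if the wrist force passes 120 N, or if a joint passes its speed limit or range.

## Working session

There is one attempt and no reset: what is moved stays moved. The work goes in short steps, Python scripts to look and compute and a shell command to move; the robot and the scene stay as the last step left them, time stands still between calls to the robot, and variables do not carry over. Pictures are saved under pics/ and viewed, at most 10 in all, crops included, and the job is handed in when it is done.

```bash
mkdir -p pics
cat > h.py <<'E'
import numpy as np, cv2
from bench import ctrl, eyes, workorder, spotter
from scipy.spatial.transform import Rotation as R
def cal(n):
    c=eyes.calibration(n); f=192/np.tan(np.radians(c["vertical_fov"])/2)
    return f,c["cx"],c["cy"],np.array(c["eye"]),np.array(c["rotation"])
def ray(n,u,v,z,c=None):
    f,cx,cy,e,Ro=c or cal(n)
    d=Ro@np.array([(u-cx)/f,(v-cy)/f,1.]); return e+d*(z-e[2])/d[2]
def proj(n,p,c=None):
    f,cx,cy,e,Ro=c or cal(n)
    q=Ro.T@(np.asarray(p)-e); return np.array([cx+f*q[0]/q[2],cy+f*q[1]/q[2]])
def shot(n,fn=None):
    im=eyes.get_image(n)
    if fn: cv2.imwrite("pics/"+fn,im[...,::-1])
    return im
def where():
    s=ctrl.read_state(); return np.array(s["ee_pos"]),R.from_rotvec(s["ee_rot"])
E
python3 - <<'E'
from h import *
a=shot("scene");b=shot("side");
cv2.imwrite("pics/a.png",cv2.resize(np.vstack([a,b]),(450,600) if 0 else (400,600))[...,::-1])
cv2.imwrite("pics/scene.png",a[...,::-1]);cv2.imwrite("pics/side.png",b[...,::-1])
for n in("scene","side"):
    c=eyes.calibration(n);print(n,c)
    for t in("carrier","clamp","knob","jaw","weight","jar"):
        print(t,[(np.round(d["box"]).tolist(),round(d["p"],2)) for d in spotter.spot_in(n,t)[:4]])
print(ctrl.read_state(),ctrl.tcp_to_grasp)
E
```

```text
scene {'vertical_fov': 42.57411413169723, 'cx': 259.5056656236086, 'cy': 185.14156177705695, 'eye': array([ 1.4768262 , -0.32423085,  1.14638386]), 'rotation': array([-2.07150711, -1.40110072,  0.53965569])}
carrier [([190.0, 216.0, 20.0, 26.0], 0.79), ([161.0, 222.0, 12.0, 17.0], 0.59), ([127.0, 231.0, 22.0, 25.0], 0.53)]
clamp [([211.0, 152.0, 108.0, 54.0], 0.79)]
knob [([310.0, 158.0, 8.0, 10.0], 0.44)]
jaw [([242.0, 169.0, 11.0, 18.0], 0.43)]
weight [([148.0, 179.0, 22.0, 21.0], 0.74)]
jar [([225.0, 235.0, 24.0, 36.0], 0.64)]
side {'vertical_fov': 50.142573369252226, 'cx': 255.07457836594415, 'cy': 181.59505356204076, 'eye': array([0.24232502, 0.8596219 , 1.04731057]), 'rotation': array([-0.53498821,  2.74016991, -1.10258227])}
carrier [([255.0, 145.0, 15.0, 17.0], 0.52), ([271.0, 133.0, 15.0, 19.0], 0.48)]
clamp [([233.0, 179.0, 71.0, 64.0], 0.72)]
knob [([231.0, 216.0, 2.0, 12.0], 0.38)]
jaw []
weight [([312.0, 145.0, 8.0, 18.0], 0.45)]
jar [([212.0, 141.0, 17.0, 23.0], 0.73)]
{'clock': 0.7, 'joints': array([-1.44533586e+00,  2.63066960e-01, -4.82802892e-02,  1.25940763e+00,
       -1.05458387e-05,  1.41548754e+00]), 'qvel': array([-0.00071792, -0.00032521,  0.00081353, -0.00127006, -0.00091372,
        0.00058346]), 'effort': array([ 4.45420970e-03, -6.37302089e+01,  3.84737885e+01,  5.54985618e-04,
       -3.37973711e-05,  1.35662353e-05]), 'ee_pos': array([ 0.14546326, -0.50445256,  0.23130266]), 'ee_rot': array([ 3.11064558e+00,  4.39578337e-01, -1.75348032e-05]), 'wrist_force': array([ 0.21559442, -0.60070242, -0.22923429]), 'torque': array([-0.00352403, -0.00771818, -0.01553158]), 'grip_force': 0.0, 'finger_gap': 0.9991447212581034} 0.0187
```

View pics/scene.png

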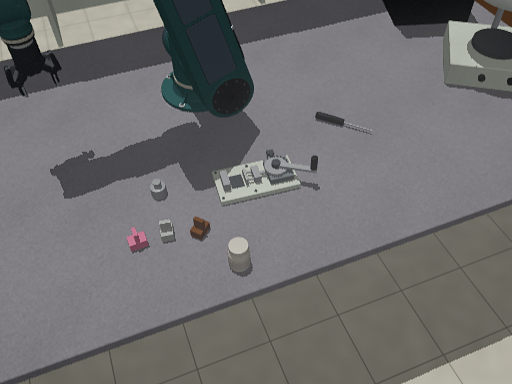

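View pics/side.png

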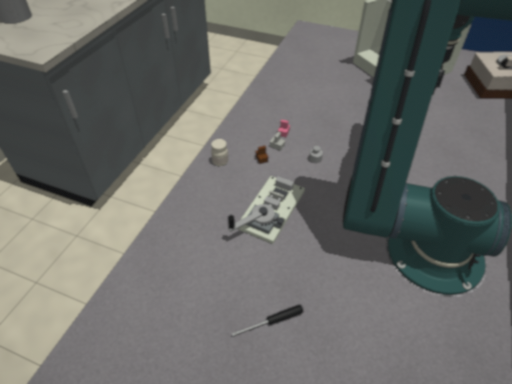

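The scene view shows three carrier-like things: brown at (200,228), silver at (167,231) and pink at (137,240). By the description the silver one is the carrier. The clamp is at about (255,178), its knob at (314,162), the weight at (158,188) and the jar at (239,253).

```bash
sed -i 's/np.array(c\["rotation"\])/R.from_rotvec(c["rotation"]).as_matrix()/' h.py
python3 - <<'E'
from h import *
for nm,n,u,v,z in [("carrier","scene",167,231,.03),("carrier","side",278,142,.03),("brown","scene",200,228,.03),("pink","scene",137,240,.03),("weight","scene",158,188,.028),("jar","scene",239,253,.04),("jar","side",220,153,.04),("knob","scene",314,163,.088),("knob","side",231,221,.088),("hub","scene",276,164,.06),("clampL","scene",224,202,0.02),("clampR","scene",299,186,0.02),("drv","scene",345,124,0.01)]:
    print(nm,n,ray(n,u,v,z).round(3))
c=cal("wrist");p,r=where()
print("cam in tool",r.inv().apply(c[3]-p).round(4),(r.as_matrix().T@c[4]).round(3),c[0],c[1:3]);print(r.as_matrix().round(3))
im=cv2.imread("pics/scene.png")[200:262,115:220];cv2.imwrite("pics/crop.png",cv2.resize(im,None,fx=5,fy=5,interpolation=2))
E
```

```text
carrier scene [ 0.626 -0.279  0.03 ]
carrier side [ 0.603 -0.271  0.03 ]
brown scene [ 0.65 -0.19  0.03]
pink scene [ 0.624 -0.363  0.03 ]
weight scene [ 0.459 -0.264  0.028]
jar scene [ 0.776 -0.119  0.04 ]
jar side [ 0.774 -0.123  0.04 ]
knob scene [0.593 0.186 0.088]
knob side [0.59  0.183 0.088]
hub scene [0.529 0.091 0.06 ]
clampL scene [ 0.579 -0.096  0.02 ]
clampR scene [0.605 0.135 0.02 ]
drv scene [0.401 0.402 0.01 ]
cam in tool [ 0.0785  0.0002 -0.1407] [[-0.001 -0.952 -0.307]
 [ 1.    -0.001 -0.   ]
 [ 0.    -0.307  0.952]] 286.6524537499215 (259.18094485731706, 188.9909850329653)
[[ 0.961  0.277 -0.   ]
 [ 0.277 -0.961 -0.   ]
 [-0.     0.    -1.   ]]
```

View pics/crop.png

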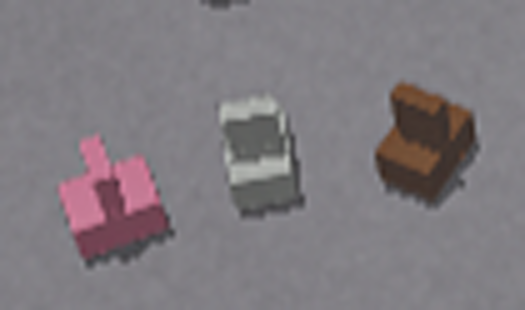

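The close crop confirms that the middle silver block with the grey tab is the carrier, between pink and brown. Next I move the wrist camera above.

```bash
python3 -m inch '[{"tx":0.37,"ty":-0.139,"tz":-0.02},{"tx":0.37,"ty":-0.139,"tz":-0.02},{"tx":0.37,"ty":-0.139,"tz":-0.02},{"tx":0.37,"ty":-0.139,"tz":-0.02},{"tx":0.37,"ty":-0.139,"tz":-0.02},{"tx":0.37,"ty":-0.139,"tz":-0.02},{"tx":0.37,"ty":-0.139,"tz":-0.02},{"tx":0.37,"ty":-0.139,"tz":-0.02}]'
python3 -m inch '[{"tx":0.37,"ty":-0.139,"tz":-0.02},{"tx":0.37,"ty":-0.139,"tz":-0.02},{"tx":0.37,"ty":-0.139,"tz":-0.02},{"tx":0.37,"ty":-0.139,"tz":-0.02},{"tx":0.37,"ty":-0.139,"tz":-0.02},{"tx":0.37,"ty":-0.139,"tz":-0.02},{"tx":0.37,"ty":-0.139,"tz":-0.02},{},{}]'
cat > look.py <<'E'
from h import *
import sys,pickle
c=cal("wrist");im=shot("wrist",sys.argv[1]+".png");pickle.dump(c,open(sys.argv[1]+".pkl","wb"))
p,r=where();print(p.round(4),r.as_matrix().round(3).tolist(),np.round(ctrl.read_state()["joints"],3))
for t in sys.argv[2:]:
    print(t,[(np.round(d["box"]).tolist(),round(d["p"],2)) for d in spotter.spot_in("wrist",t)[:4]])
E
python3 look.py w1 carrier clamp knob jaw seat
```

```text
[ 0.1455 -0.5044  0.2313] [[0.961, 0.277, -0.0], [0.277, -0.961, -0.0], [-0.0, 0.0, -1.0]] [-1.445  0.263 -0.048  1.259 -0.     1.415]
carrier []
clamp []
knob []
jaw []
seat []schema error: expected keys tx, ty, tz, wx, wy, wz
schema error: expected keys tx, ty, tz, wx, wy, wz
```

View pics/w1.png

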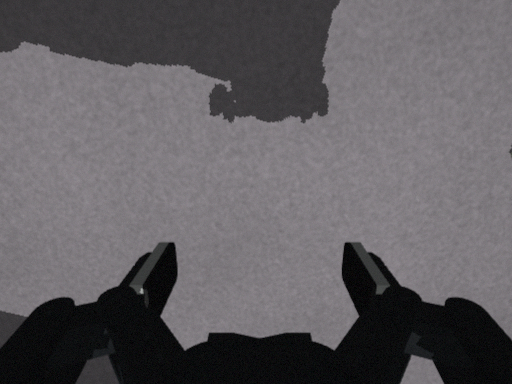

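All six keys are needed in every row; this view shows only bench and the open fingers.

```bash
python3 -m inch '[{"tx":0.34,"ty":-0.19,"tz":-0.02,"wx":0,"wy":0,"wz":0},{"tx":0.34,"ty":-0.19,"tz":-0.02,"wx":0,"wy":0,"wz":0},{"tx":0.34,"ty":-0.19,"tz":-0.02,"wx":0,"wy":0,"wz":0},{"tx":0.34,"ty":-0.19,"tz":-0.02,"wx":0,"wy":0,"wz":0},{"tx":0.34,"ty":-0.19,"tz":-0.02,"wx":0,"wy":0,"wz":0},{"tx":0.34,"ty":-0.19,"tz":-0.02,"wx":0,"wy":0,"wz":0},{"tx":0.34,"ty":-0.19,"tz":-0.02,"wx":0,"wy":0,"wz":0}]'
python3 -m inch '[{"tx":0.34,"ty":-0.19,"tz":-0.02,"wx":0,"wy":0,"wz":0},{"tx":0.34,"ty":-0.19,"tz":-0.02,"wx":0,"wy":0,"wz":0},{"tx":0.34,"ty":-0.19,"tz":-0.02,"wx":0,"wy":0,"wz":0},{"tx":0.34,"ty":-0.19,"tz":-0.02,"wx":0,"wy":0,"wz":0},{"tx":0.34,"ty":-0.19,"tz":-0.02,"wx":0,"wy":0,"wz":0},{"tx":0.34,"ty":-0.19,"tz":-0.02,"wx":0,"wy":0,"wz":0},{"tx":0,"ty":0,"tz":0,"wx":0,"wy":0,"wz":0},{"tx":0,"ty":0,"tz":0,"wx":0,"wy":0,"wz":0}]'
python3 look.py w2 carrier clamp knob jaw seat
```

```text
clock: 1.58
ee_pos: [0.3383, -0.3091, 0.2456]
ee_rot: [3.11, 0.439, 0.0]
wrist_force: [-0.2, -1.3, 1.2]
finger_gap: 0.999
grip_force: 0.0
clock: 2.25
ee_pos: [0.5026, -0.1433, 0.257]
ee_rot: [-3.11, -0.445, 0.0]
wrist_force: [-0.7, -0.9, 0.8]
finger_gap: 0.996
grip_force: 0.0
[ 0.5018 -0.1443  0.2571] [[0.96, 0.279, -0.0], [0.279, -0.96, -0.0], [-0.0, -0.0, -1.0]] [-0.436  0.252  0.006  1.325 -0.     2.423]
carrier [([303.0, 39.0, 52.0, 45.0], 0.98), ([359.0, 84.0, 54.0, 47.0], 0.88), ([418.0, 104.0, 59.0, 36.0], 0.78)]
clamp [([0.0, 10.0, 246.0, 176.0], 0.65)]
knob []
jaw [([134.0, 101.0, 34.0, 41.0], 0.78)]
seat [([0.0, 10.0, 244.0, 177.0], 0.87)]
```

View pics/w2.png

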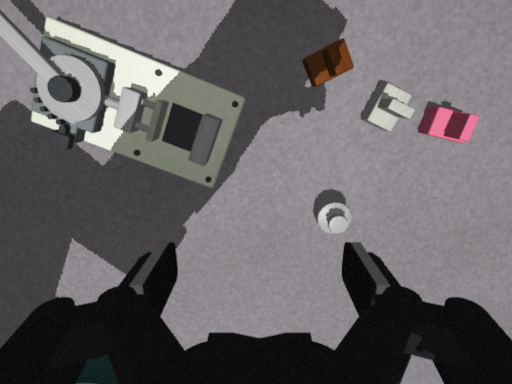

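The wrist view shows the clamp (seat at about (185,127), fixed block at (206,138), jaw at (150,115), disc at (70,88)), the carrier at (390,106), brown at (328,62), pink at (448,123) and the weight at (334,217). An enlarged crop will give exact corners.

Run:
```python
import cv2,numpy as np
im=cv2.imread("pics/w2.png")
a=cv2.resize(im[0:200,20:255],None,fx=3,fy=3,interpolation=2)
b=cv2.resize(im[70:140,355:420],None,fx=6,fy=6,interpolation=2)
a=cv2.convertScaleAbs(a,alpha=1.5)
c=np.zeros((600,800,3),np.uint8);c[:,:705]=a
cv2.imwrite("pics/c1.png",c);cv2.imwrite("pics/c2.png",b)
```

```text
(no output)
```

View pics/c1.png

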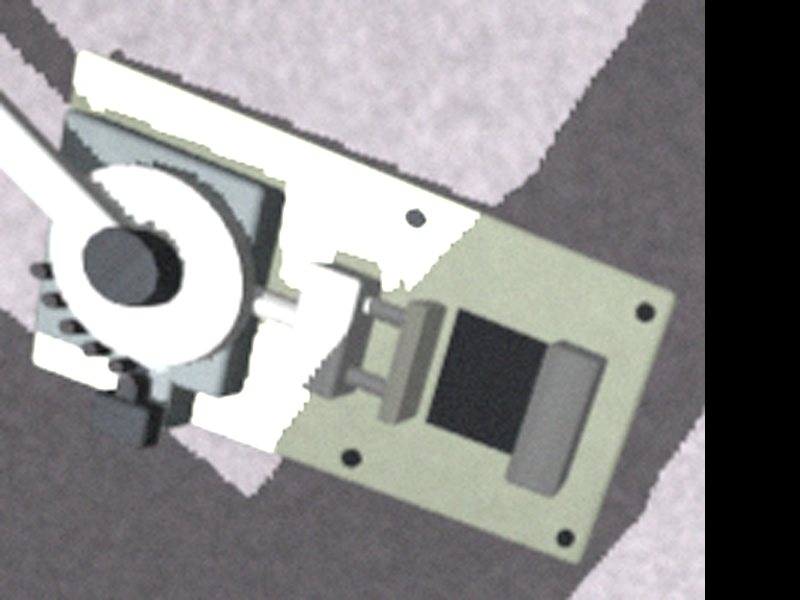

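View pics/c2.png

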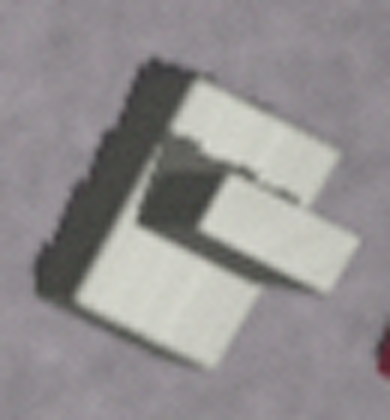

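```bash
cat > fit.py <<'E'
from h import *
import pickle
from scipy.optimize import least_squares
c=pickle.load(open("w2.pkl","rb"))
def fit(L,P,g):
    L=np.array(L)/1000;P=np.array(P)
    def pose(q):
        a=q[2];M=np.array([[np.cos(a),-np.sin(a),0],[np.sin(a),np.cos(a),0],[0,0,1]]);return L@M.T+[q[0],q[1],0]
    res=lambda q:np.ravel([proj("",p,c)-o for p,o in zip(pose(q),P)])
    s=least_squares(res,g,loss="soft_l1");print(s.x.round(4),"px res",s.fun.round(1));return s.x
q=lambda A,k,ox,oy:[((x+.5)/k-.5+ox,(y+.5)/k-.5+oy) for x,y in A]
cl=fit([(65,-130,20),(65,120,20),(-65,-130,20),(-65,120,20),(26,-46,20),(-26,-46,20)],q([(675,295),(78,50),(580,563),(33,365),(460,310),(428,422)],3,20,0),[.55,.05,0])
ca=fit([(25,18,28),(25,-18,28),(-25,-18,28),(-25,18,28),(6,15,60),(6,-15,60),(-6,-15,60),(-6,15,60)],q([(195,75),(340,155),(215,370),(78,300),(228,172),(360,240),(328,293),(202,230)],6,355,70),[.62,-.27,0])
W=lambda x,y:cl[:2]+R.from_euler("z",cl[2]).as_matrix()[:2,:2]@[x,y]
print("seat",W(0,-.066),"hub",W(0,.06),"knob",W(.115*np.cos(1.07),.06+.115*np.sin(1.07)))
E
python3 fit.py
```

```text
[ 0.5192  0.0288 -0.0909] px res [ 1.9 -0.2 -1.1 -1.2  0.5  2.2 -1.4  0.7  0.4 -0.5 -0.   0.7]
[ 0.6105 -0.2797 -0.141 ] px res [ 0.2 -0.4  1.2 -0.9  0.   1.  -1.6  0.7  0.1 -0.4  0.6 -0.3  0.   0.7
 -1.3  0.1]
seat [ 0.51317935 -0.03694314] hub [0.52461309 0.08853701] knob [0.58875366 0.18398851]
```

```bash
python3 -m inch '[{"tx":0.133,"ty":0.321,"tz":0,"wx":0,"wy":0,"wz":0},{"tx":0.133,"ty":0.321,"tz":0,"wx":0,"wy":0,"wz":0},{"tx":0.133,"ty":0.321,"tz":0,"wx":0,"wy":0,"wz":0},{"tx":0.133,"ty":0.321,"tz":0,"wx":0,"wy":0,"wz":0},{"tx":0.133,"ty":0.321,"tz":0,"wx":0,"wy":0,"wz":0}]' 0.7
python3 -m inch '[{"tx":0,"ty":0,"tz":0.1,"wx":0,"wy":0,"wz":-0.0365},{"tx":0,"ty":0,"tz":0.1,"wx":0,"wy":0,"wz":-0.0365},{"tx":0,"ty":0,"tz":0.1,"wx":0,"wy":0,"wz":-0.0365},{"tx":0,"ty":0,"tz":0.1,"wx":0,"wy":0,"wz":-0.0365},{"tx":0,"ty":0,"tz":0.1,"wx":0,"wy":0,"wz":-0.0365},{"tx":0,"ty":0,"tz":0.1,"wx":0,"wy":0,"wz":-0.0365},{"tx":0,"ty":0,"tz":0.1,"wx":0,"wy":0,"wz":-0.0365},{"tx":0,"ty":0,"tz":0.1,"wx":0,"wy":0,"wz":-0.0365},{"tx":0,"ty":0,"tz":0.1,"wx":0,"wy":0,"wz":-0.0365},{"tx":0,"ty":0,"tz":0.1,"wx":0,"wy":0,"wz":-0.0365}]'
cat > goto.py <<'E'
from h import *
import sys
x,y,z,a=map(float,sys.argv[1:5])  # target, a= yaw of tool x
p,r=where();m=r.as_matrix();d=np.array([x,y,z])-p
print("pos",p.round(4),"yaw",np.arctan2(m[1,0],m[0,0]).round(4),"tilt z",m[:,2].round(3),"units tool",(m.T@d*10).round(3),"wz",round(-(a-np.arctan2(m[1,0],m[0,0]))/np.pi,4),"gap",ctrl.read_state()["finger_gap"])
E
python3 goto.py .6105 -.2797 .033 1.430; python3 look.py w3 carrier
```

```text
clock: 2.97
ee_pos: [0.6102, -0.2826, 0.2574]
ee_rot: [3.111, 0.437, 0.0]
wrist_force: [0.3, -0.7, 0.4]
finger_gap: 0.698
grip_force: 0.0
clock: 3.8
ee_pos: [0.6095, -0.2813, 0.1569]
ee_rot: [2.37, 2.062, -0.0]
wrist_force: [-0.0, -0.3, -0.0]
finger_gap: 0.702
grip_force: 0.0
pos [ 0.6095 -0.2813  0.1569] yaw 1.4318 tilt z [-0. -0. -1.] units tool [0.017 0.008 1.239] wz 0.0006 gap 0.7020096229796704
[ 0.6089 -0.2809  0.1549] [[0.13, 0.992, -0.002], [0.992, -0.13, 0.001], [0.001, -0.002, -1.0]] [-0.554  0.545  0.201  1.229 -0.     1.148]
carrier [([251.0, 219.0, 43.0, 58.0], 0.76), ([247.0, 44.0, 64.0, 67.0], 0.6), ([233.0, 156.0, 53.0, 52.0], 0.57)]
```

Run:
```python
from h import *
import pickle
c=pickle.load(open("w3.pkl","rb"));im=cv2.imread("pics/w3.png")
M=R.from_euler("z",-.141).as_matrix()
for L in [[(25,18,28),(25,-18,28),(-25,-18,28),(-25,18,28)],[(6,15,60),(6,-15,60),(-6,-15,60),(-6,15,60)]]:
    P=[proj("",M@(np.array(l)/1000)+[.6105,-.2797,0],c) for l in L]
    cv2.polylines(im,[np.int32(np.round(P))],True,(0,0,255),1)
cv2.imwrite("pics/w3b.png",cv2.resize(im[130:340,110:410],None,fx=2.6,fy=2.6,interpolation=2))
```

```text
(no output)
```

View pics/w3b.png

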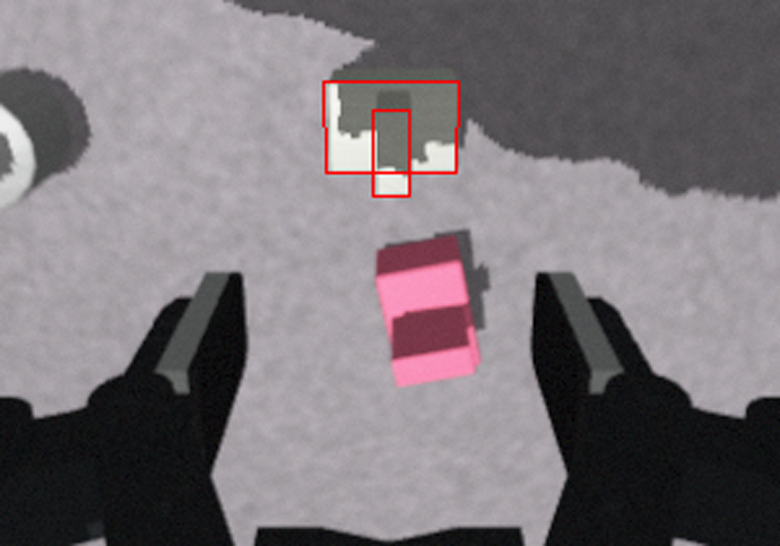

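The overlay lies on the silver carrier within a pixel or two. I go down and grip.

```bash
python3 -m inch '[{"tx":0.01,"ty":0.01,"tz":0.3,"wx":0,"wy":0,"wz":0},{"tx":0,"ty":0,"tz":0.35,"wx":0,"wy":0,"wz":0},{"tx":0,"ty":0,"tz":0.35,"wx":0,"wy":0,"wz":0},{"tx":0,"ty":0,"tz":0.2,"wx":0,"wy":0,"wz":0},{"tx":0,"ty":0,"tz":0,"wx":0,"wy":0,"wz":0},{"tx":0,"ty":0,"tz":0,"wx":0,"wy":0,"wz":0}]'
python3 goto.py .6105 -.2797 .033 1.430
```

```text
clock: 4.4
ee_pos: [0.6109, -0.2799, 0.0377]
ee_rot: [-2.378, -2.052, 0.0]
wrist_force: [1.0, 0.1, 0.2]
finger_gap: 0.698
grip_force: 0.0
pos [ 0.6109 -0.2799  0.0377] yaw 1.424 tilt z [-0.001  0.    -1.   ] units tool [ 0.002 -0.005  0.047] wz -0.0019 gap 0.6975889624764106
```

Close, then lift 5 cm more than the clamp needs.

```bash
python3 -m inch '[{"tx":0,"ty":0,"tz":0.04,"wx":0,"wy":0,"wz":0},{"tx":0,"ty":0,"tz":0,"wx":0,"wy":0,"wz":0},{"tx":0,"ty":0,"tz":0,"wx":0,"wy":0,"wz":0},{"tx":0,"ty":0,"tz":0,"wx":0,"wy":0,"wz":0},{"tx":0,"ty":0,"tz":0,"wx":0,"wy":0,"wz":0},{"tx":0,"ty":0,"tz":0,"wx":0,"wy":0,"wz":0},{"tx":0,"ty":0,"tz":0,"wx":0,"wy":0,"wz":0},{"tx":0,"ty":0,"tz":0,"wx":0,"wy":0,"wz":0}]' 0
python3 -m inch '[{"tx":0,"ty":0,"tz":-0.2,"wx":0,"wy":0,"wz":0},{"tx":0,"ty":0,"tz":-0.35,"wx":0,"wy":0,"wz":0},{"tx":0,"ty":0,"tz":-0.35,"wx":0,"wy":0,"wz":0},{"tx":0,"ty":0,"tz":-0.35,"wx":0,"wy":0,"wz":0},{"tx":0,"ty":0,"tz":0,"wx":0,"wy":0,"wz":0},{"tx":0,"ty":0,"tz":0,"wx":0,"wy":0,"wz":0}]'
python3 goto.py .5132 -.0369 .16 1.480
```

```text
clock: 5.07
ee_pos: [0.6117, -0.2799, 0.0345]
ee_rot: [2.374, 2.055, 0.001]
wrist_force: [-1.3, -1.0, 6.0]
finger_gap: 0.129
grip_force: 59.1
clock: 5.57
ee_pos: [0.6121, -0.28, 0.1603]
ee_rot: [2.372, 2.054, 0.002]
wrist_force: [-0.1, 0.4, -3.6]
finger_gap: 0.128
grip_force: 59.1
pos [ 0.6121 -0.28    0.1603] yaw 1.4273 tilt z [ 0.003 -0.002 -1.   ] units tool [ 2.265 -1.326 -0.005] wz -0.0168 gap 0.12774612725345838
```

```bash
python3 -m inch '[{"tx":0.324,"ty":-0.189,"tz":0,"wx":0,"wy":0,"wz":0},{"tx":0.324,"ty":-0.189,"tz":0,"wx":0,"wy":0,"wz":0},{"tx":0.324,"ty":-0.189,"tz":0,"wx":0,"wy":0,"wz":0},{"tx":0.324,"ty":-0.189,"tz":0,"wx":0,"wy":0,"wz":0},{"tx":0.324,"ty":-0.189,"tz":0,"wx":0,"wy":0,"wz":0},{"tx":0.324,"ty":-0.189,"tz":0,"wx":0,"wy":0,"wz":0},{"tx":0.324,"ty":-0.189,"tz":0,"wx":0,"wy":0,"wz":-0.0168},{"tx":0,"ty":0,"tz":0,"wx":0,"wy":0,"wz":0},{"tx":0,"ty":0,"tz":0,"wx":0,"wy":0,"wz":0}]'
python3 goto.py .5132 -.0369 .0555 1.480; python3 look.py w4 carrier
python3 - <<'E'
from h import *
import pickle
c=pickle.load(open("w4.pkl","rb"));im=cv2.imread("pics/w4.png")
M=R.from_euler("z",-.0909).as_matrix();im=cv2.resize(im,None,fx=2.5,fy=2.5,interpolation=2)
for L in [[(65,-130,20),(65,120,20),(-65,120,20),(-65,-130,20)],[(26,-46,20),(26,-86,20),(-26,-86,20),(-26,-46,20)],[(30,-90,50),(-30,-90,50)],[(25,-42,48),(-25,-42,48)]]:
    P=[proj("",M@(np.array(l)/1000)+[.5192,.0288,0],c)*2.5+.75 for l in L]
    cv2.polylines(im,[np.int32(np.round(P))],True,(0,0,255),1)
cv2.imwrite("pics/w4b.png",im[200:760,250:1030])
E
```

```text
clock: 6.32
ee_pos: [0.5113, -0.0345, 0.1574]
ee_rot: [-2.316, -2.121, 0.002]
wrist_force: [0.3, -1.2, -3.1]
finger_gap: 0.125
grip_force: 59.5
pos [ 0.5113 -0.0345  0.1574] yaw 1.4828 tilt z [-0.002  0.    -1.   ] units tool [-0.022  0.023  1.019] wz 0.0009 gap 0.12545444071913953
[ 0.5121 -0.0357  0.1575] [[0.09, 0.996, -0.001], [0.996, -0.09, 0.0], [0.0, -0.001, -1.0]] [-0.228  0.279 -0.232  1.062 -0.     1.432]
carrier [([216.0, 195.0, 87.0, 103.0], 0.76), ([358.0, 268.0, 50.0, 39.0], 0.63)]
```

View pics/w4b.png

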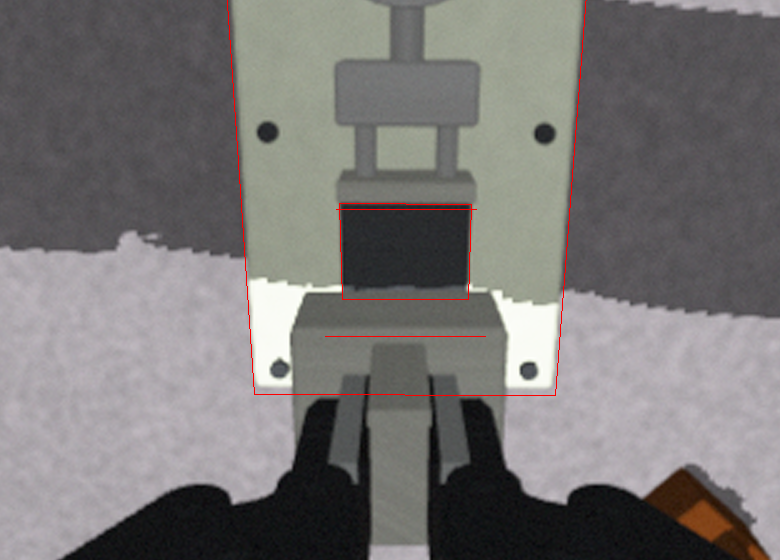

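The seat and jaw (jaw's top edge at row 203, plate end at row 387) appear 2–3 mm nearer +y than modelled. I refit the clamp and the held carrier from this view.

```bash
cat > fit4.py <<'E'
from h import *
import pickle
from scipy.optimize import least_squares
c=pickle.load(open("w4.pkl","rb"))
def fit(L,P,g):
    L=np.array(L)/1000;P=(np.array(P)+[250,200]-.75)/2.5
    def pose(q): return L@R.from_euler("z",q[2]).as_matrix().T+[q[0],q[1],0]
    s=least_squares(lambda q:np.ravel([proj("",p,c)-o for p,o in zip(pose(q),P)]),g,loss="soft_l1")
    print(s.x.round(4),"px",s.fun.round(1));return s.x
cl=fit([(65,-130,20),(-65,-130,20),(25,-42,48),(-25,-42,48)],[(555,387),(254,386),(475,202),(338,203)],[.52,.03,-.09])
ca=fit([(25,18,123),(-25,18,123),(25,18,151),(-25,18,151)],[(490,293),(307,293),(507,331),(292,330)],[.51,-.03,-.09])
M=R.from_euler("z",cl[2]).as_matrix()
s=cl[:2]+(M@[0,-.066,0])[:2];print("seat",s,"carrier",ca[:2])
E
python3 fit4.py
```

```text
[ 0.5197  0.0317 -0.0915] px [ 0.3  0.8 -0.2  0.8  0.7 -0.3 -0.8 -0.8]
[ 0.5111 -0.0353 -0.0913] px [ 2.3 -0.7 -1.8 -0.9  1.9  0.8 -2.4  0.9]
seat [ 0.51365844 -0.03400343] carrier [ 0.51107344 -0.03533105]
```

```bash
python3 goto.py .5138 -.0348 .0545 1.480; python3 -m inch '[{"tx":0.01,"ty":0.017,"tz":0.2,"wx":0,"wy":0,"wz":0},{"tx":0,"ty":0,"tz":0.25,"wx":0,"wy":0,"wz":0},{"tx":0,"ty":0,"tz":0.2,"wx":0,"wy":0,"wz":0},{"tx":0,"ty":0,"tz":0.15,"wx":0,"wy":0,"wz":0},{"tx":0,"ty":0,"tz":0.13,"wx":0,"wy":0,"wz":0},{"tx":0,"ty":0,"tz":0.05,"wx":0,"wy":0,"wz":0},{"tx":0,"ty":0,"tz":0,"wx":0,"wy":0,"wz":0},{"tx":0,"ty":0,"tz":0,"wx":0,"wy":0,"wz":0}]'
python3 goto.py .5138 -.0348 .0545 1.480
```

```text
pos [ 0.5126 -0.0364  0.1575] yaw 1.48 tilt z [-0.001  0.    -1.   ] units tool [0.017 0.012 1.03 ] wz -0.0 gap 0.12893042628923185
clock: 7.08
ee_pos: [0.5147, -0.036, 0.0603]
ee_rot: [-2.321, -2.117, 0.0]
wrist_force: [0.6, 0.5, -2.8]
finger_gap: 0.124
grip_force: 59.4
pos [ 0.5147 -0.036   0.0603] yaw 1.4792 tilt z [-0.  0. -1.] units tool [ 0.011 -0.01   0.058] wz -0.0002 gap 0.1242784180142494
```

```bash
python3 -m inch '[{"tx":0.01,"ty":-0.005,"tz":0.02,"wx":0,"wy":0,"wz":0},{"tx":0,"ty":0,"tz":0.02,"wx":0,"wy":0,"wz":0},{"tx":0,"ty":0,"tz":0.02,"wx":0,"wy":0,"wz":0},{"tx":0,"ty":0,"tz":0.01,"wx":0,"wy":0,"wz":0},{"tx":0,"ty":0,"tz":0,"wx":0,"wy":0,"wz":0},{"tx":0,"ty":0,"tz":0,"wx":0,"wy":0,"wz":0}]'
python3 goto.py .5138 -.0348 .0545 1.480
```

```text
clock: 7.58
ee_pos: [0.5144, -0.0344, 0.0544]
ee_rot: [2.319, 2.118, 0.001]
wrist_force: [-5.7, 0.8, 16.1]
finger_gap: 0.13
grip_force: 62.3
pos [ 0.5144 -0.0344  0.0544] yaw 1.4804 tilt z [ 0.001 -0.    -1.   ] units tool [-0.005 -0.005 -0.001] wz 0.0001 gap 0.12971876087813924
```

It stands on the seat (16 N up). I release, rise, and look.

```bash
python3 -m inch '[{"tx":0,"ty":0,"tz":-0.01,"wx":0,"wy":0,"wz":0},{"tx":0,"ty":0,"tz":0,"wx":0,"wy":0,"wz":0},{"tx":0,"ty":0,"tz":0,"wx":0,"wy":0,"wz":0},{"tx":0,"ty":0,"tz":0,"wx":0,"wy":0,"wz":0},{"tx":0,"ty":0,"tz":0,"wx":0,"wy":0,"wz":0}]' 0.5
python3 -m inch '[{"tx":0,"ty":0,"tz":-0.15,"wx":0,"wy":0,"wz":0},{"tx":0,"ty":0,"tz":-0.35,"wx":0,"wy":0,"wz":0},{"tx":0,"ty":0,"tz":-0.35,"wx":0,"wy":0,"wz":0},{"tx":0,"ty":0,"tz":-0.35,"wx":0,"wy":0,"wz":0},{"tx":0,"ty":0,"tz":-0.35,"wx":0,"wy":0,"wz":0},{"tx":0,"ty":0,"tz":0,"wx":0,"wy":0,"wz":0},{"tx":0,"ty":0,"tz":0,"wx":0,"wy":0,"wz":0}]'
python3 look.py w5 carrier
python3 - <<'E'
from h import *
im=cv2.resize(cv2.imread("pics/w5.png"),None,fx=3,fy=3,interpolation=2)
cv2.imwrite("pics/w5b.png",im[150:750,380:1180])
E
```

```text
clock: 8.0
ee_pos: [0.5141, -0.0343, 0.0542]
ee_rot: [-2.32, -2.119, -0.0]
wrist_force: [0.6, -0.8, 0.2]
finger_gap: 0.499
grip_force: 0.0
clock: 8.58
ee_pos: [0.515, -0.0345, 0.2108]
ee_rot: [2.318, 2.117, 0.003]
wrist_force: [-0.4, 0.8, 0.3]
finger_gap: 0.5
grip_force: 0.0
[ 0.5142 -0.0343  0.2093] [[0.09, 0.996, 0.001], [0.996, -0.09, -0.0], [-0.0, 0.001, -1.0]] [-0.225  0.254 -0.121  1.195  0.     1.436]
carrier [([234.0, 155.0, 47.0, 41.0], 0.92), ([338.0, 246.0, 47.0, 36.0], 0.77)]
```

View pics/w5b.png

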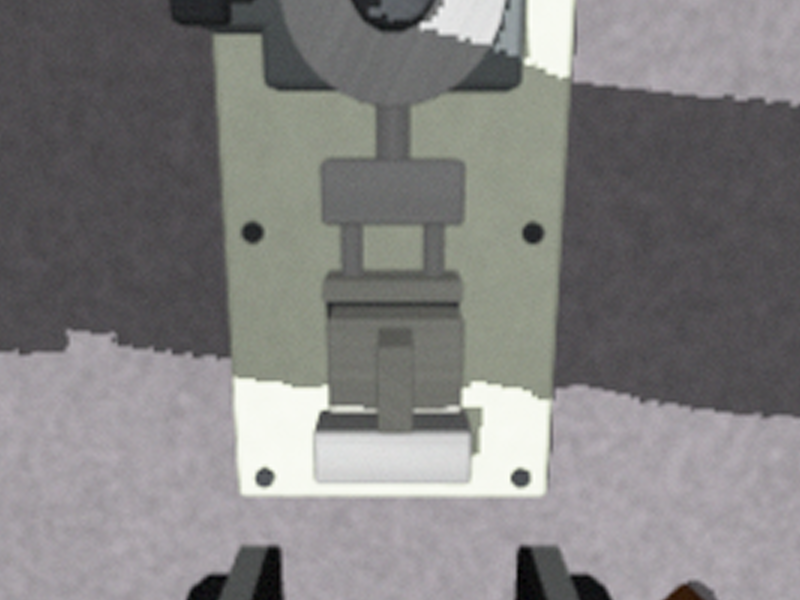

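The carrier stands on the seat between jaw and block, centred at about (396,355) in the crop. Next is the knob, predicted at (0.589, 0.186); I check it from above with the spotter.

```bash
python3 goto.py .589 .186 .19 1.48;  python3 -m inch '[{"tx":0.35,"ty":0.08,"tz":0.03,"wx":0,"wy":0,"wz":0},{"tx":0.38,"ty":0.09,"tz":0.03,"wx":0,"wy":0,"wz":0},{"tx":0.38,"ty":0.09,"tz":0.03,"wx":0,"wy":0,"wz":0},{"tx":0.38,"ty":0.09,"tz":0.03,"wx":0,"wy":0,"wz":0},{"tx":0.38,"ty":0.09,"tz":0.03,"wx":0,"wy":0,"wz":0},{"tx":0.38,"ty":0.09,"tz":0.03,"wx":0,"wy":0,"wz":0},{"tx":0,"ty":0,"tz":0,"wx":0,"wy":0,"wz":0},{"tx":0,"ty":0,"tz":0,"wx":0,"wy":0,"wz":0}]'
python3 goto.py .589 .186 .16 1.48; python3 look.py w6 knob lever
cat > kn.py <<'E'
from h import *
import pickle,sys
from scipy.optimize import least_squares
c=pickle.load(open(sys.argv[1]+".pkl","rb"));im=cv2.imread("pics/"+sys.argv[1]+".png")
def hull(x,y):
    t=np.linspace(0,6.28,40)
    return np.array([proj("",[x+.01*np.cos(a),y+.01*np.sin(a),z],c) for z in(.064,.112) for a in t])
P=hull(.589,.186);print("pred box",P.min(0).round(),P.max(0).round())
g=im.max(2);x0,y0=np.int32(P.min(0)-25);x1,y1=np.int32(P.max(0)+25);y0=max(y0,0)
m=(g<45).astype(np.uint8)[y0:y1,x0:x1];n,l,st,ce=cv2.connectedComponentsWithStats(m)
for i in range(1,n):
    if st[i,4]>60: print(st[i,:2]+[x0,y0],st[i,2:])
E
python3 kn.py w6
```

```text
pos [ 0.5137 -0.0342  0.2085] yaw 1.4802 tilt z [-0.001  0.    -1.   ] units tool [2.261 0.551 0.185] wz 0.0001 gap 0.5023387550522548
clock: 9.35
ee_pos: [0.5866, 0.1866, 0.189]
ee_rot: [-2.315, -2.121, 0.004]
wrist_force: [0.7, -0.1, -1.5]
finger_gap: 0.498
grip_force: 0.0
pos [0.5866 0.1866 0.189 ] yaw 1.4831 tilt z [-0.003 -0.001 -1.   ] units tool [-0.004  0.025  0.29 ] wz 0.001 gap 0.4983266677425078
[0.5865 0.1854 0.1896] [[0.089, 0.996, -0.003], [0.996, -0.089, -0.001], [-0.001, -0.003, -1.0]] [ 0.174  0.435  0.103  1.241 -0.     1.834]
knob [([251.0, 175.0, 28.0, 39.0], 0.82)]
lever [([171.0, 168.0, 106.0, 124.0], 0.92)]
pred box [250. 172.] [275. 211.]
[252 174] [ 23  35 671]
```

The knob matches the prediction within 2 px. I go down and grip it.

```bash
python3 -m inch '[{"tx":0,"ty":0.03,"tz":0.25,"wx":0,"wy":0,"wz":0},{"tx":0,"ty":0,"tz":0.3,"wx":0,"wy":0,"wz":0},{"tx":0,"ty":0,"tz":0.3,"wx":0,"wy":0,"wz":0},{"tx":0,"ty":0,"tz":0.2,"wx":0,"wy":0,"wz":0},{"tx":0,"ty":0,"tz":0.1,"wx":0,"wy":0,"wz":0},{"tx":0,"ty":0,"tz":0,"wx":0,"wy":0,"wz":0},{"tx":0,"ty":0,"tz":0,"wx":0,"wy":0,"wz":0}]'
python3 goto.py .590 .1855 .072 1.48
```

```text
clock: 10.08
ee_pos: [0.5904, 0.1841, 0.077]
ee_rot: [2.321, 2.117, 0.0]
wrist_force: [0.3, -1.2, 1.1]
finger_gap: 0.501
grip_force: 0.0
pos [0.5904 0.1841 0.077 ] yaw 1.4793 tilt z [ 0.  0. -1.] units tool [ 0.014 -0.005  0.05 ] wz -0.0002 gap 0.5009496010546077
```

```bash
python3 -m inch '[{"tx":0.01,"ty":0,"tz":0.03,"wx":0,"wy":0,"wz":0},{"tx":0,"ty":0,"tz":0,"wx":0,"wy":0,"wz":0},{"tx":0,"ty":0,"tz":0,"wx":0,"wy":0,"wz":0},{"tx":0,"ty":0,"tz":0,"wx":0,"wy":0,"wz":0},{"tx":0,"ty":0,"tz":0,"wx":0,"wy":0,"wz":0},{"tx":0,"ty":0,"tz":0,"wx":0,"wy":0,"wz":0},{"tx":0,"ty":0,"tz":0,"wx":0,"wy":0,"wz":0}]' 0
cat > arc.py <<'E'
from h import *
import sys
hub=np.array([.5252,.0910]) ; p,r=where(); m=r.as_matrix()
d=p[:2]-hub; a=np.arctan2(d[1],d[0]); s=ctrl.read_state()
print("lever~",round(a+.0915-1.07,3),"rad",np.hypot(*d).round(4),"z",p[2].round(4),"force",np.round(s["wrist_force"],1),"tang",round(s["wrist_force"][:2]@[-np.sin(a),np.cos(a)],1),"radial",round(s["wrist_force"][:2]@[np.cos(a),np.sin(a)],1),"gap",round(s["finger_gap"],3),s["grip_force"])
q=p
for t in map(float,sys.argv[1:]):
    g=np.array([*(hub+.115*np.array([np.cos(t+.9785),np.sin(t+.9785)])),p[2]])
    print(t,(m.T@(g-q)*10).round(3));q=g
E
python3 arc.py 0 .1 .2 .26 .3 .4 .5 .52 .6 .7 .78
```

```text
clock: 10.67
ee_pos: [0.5898, 0.1859, 0.0744]
ee_rot: [-2.319, -2.119, -0.0]
wrist_force: [-6.5, 0.1, 7.2]
finger_gap: 0.22
grip_force: 58.2
lever~ -0.005 rad 0.1148 z 0.0744 force [-6.5  0.1  7.2] tang 5.5 radial -3.6 gap 0.22 58.20008933544159
0.0 [ 0.004 -0.004  0.   ]
0.1 [ 0.05  -0.103  0.   ]
0.2 [ 0.04  -0.108  0.   ]
0.26 [ 0.019 -0.066  0.   ]
0.3 [ 0.01  -0.045  0.   ]
0.4 [ 0.017 -0.114  0.   ]
0.5 [ 0.006 -0.115  0.   ]
0.52 [-0.    -0.023  0.   ]
0.6 [-0.005 -0.092  0.   ]
0.7 [-0.017 -0.114  0.   ]
0.78 [-0.022 -0.089 -0.   ]
```

Gripped with the lever at about 0 rad. I swing to just before the first crest, then over it, feeling the force.

```bash
python3 -m inch '[{"tx":0.025,"ty":-0.051,"tz":0,"wx":0,"wy":0,"wz":0},{"tx":0,"ty":0,"tz":0,"wx":0,"wy":0,"wz":0}]' | grep force; python3 arc.py
python3 -m inch '[{"tx":0.025,"ty":-0.052,"tz":0,"wx":0,"wy":0,"wz":0},{"tx":0.015,"ty":-0.036,"tz":0,"wx":0,"wy":0,"wz":0},{"tx":0,"ty":0,"tz":0,"wx":0,"wy":0,"wz":0}]' | grep force; python3 arc.py
python3 -m inch '[{"tx":0.015,"ty":-0.036,"tz":0,"wx":0,"wy":0,"wz":0},{"tx":0.01,"ty":-0.036,"tz":0,"wx":0,"wy":0,"wz":0},{"tx":0,"ty":0,"tz":0,"wx":0,"wy":0,"wz":0}]' | grep force; python3 arc.py
python3 -m inch '[{"tx":0.019,"ty":-0.066,"tz":0,"wx":0,"wy":0,"wz":0},{"tx":0,"ty":0,"tz":0,"wx":0,"wy":0,"wz":0},{"tx":0,"ty":0,"tz":0,"wx":0,"wy":0,"wz":0}]' | grep force; python3 arc.py .3 .35 .4 .46 .52
```

```text
wrist_force: [3.9, -7.0, -0.5]
grip_force: 58.4
lever~ 0.032 rad 0.1148 z 0.0747 force [ 3.9 -7.  -0.5] tang -7.0 radial -3.9 gap 0.22 58.41533660888672
wrist_force: [4.3, -7.0, 0.4]
grip_force: 58.6
lever~ 0.113 rad 0.1148 z 0.0747 force [ 4.3 -7.   0.4] tang -7.1 radial -4.3 gap 0.219 58.634288907051086
wrist_force: [3.4, -5.6, 1.8]
grip_force: 58.7
lever~ 0.18 rad 0.1147 z 0.0747 force [ 3.4 -5.6  1.8] tang -5.3 radial -3.8 gap 0.217 58.68403494358063
wrist_force: [5.5, -5.7, 0.2]
grip_force: 58.7
lever~ 0.236 rad 0.1148 z 0.0747 force [ 5.5 -5.7  0.2] tang -7.1 radial -3.5 gap 0.216 58.71241629123688
0.3 [ 0.019 -0.071 -0.   ]
0.35 [ 0.01  -0.057 -0.   ]
0.4 [ 0.007 -0.057 -0.   ]
0.46 [ 0.005 -0.069 -0.   ]
0.52 [ 0.001 -0.069 -0.   ]
```

The force peaked and then dipped to 5.3 N near 0.18: first click. On to the second.

```bash
python3 -m inch '[{"tx":0.019,"ty":-0.068,"tz":0,"wx":0,"wy":0,"wz":0},{"tx":0,"ty":0,"tz":0,"wx":0,"wy":0,"wz":0},{"tx":0,"ty":0,"tz":0,"wx":0,"wy":0,"wz":0}]' >/dev/null; python3 arc.py
python3 -m inch '[{"tx":0.01,"ty":-0.057,"tz":0,"wx":0,"wy":0,"wz":0},{"tx":0,"ty":0,"tz":0,"wx":0,"wy":0,"wz":0},{"tx":0,"ty":0,"tz":0,"wx":0,"wy":0,"wz":0}]' >/dev/null; python3 arc.py
python3 -m inch '[{"tx":0.007,"ty":-0.057,"tz":0,"wx":0,"wy":0,"wz":0},{"tx":0,"ty":0,"tz":0,"wx":0,"wy":0,"wz":0},{"tx":0,"ty":0,"tz":0,"wx":0,"wy":0,"wz":0}]' >/dev/null; python3 arc.py
python3 -m inch '[{"tx":0.005,"ty":-0.069,"tz":0,"wx":0,"wy":0,"wz":0},{"tx":0,"ty":0,"tz":0,"wx":0,"wy":0,"wz":0},{"tx":0,"ty":0,"tz":0,"wx":0,"wy":0,"wz":0}]' >/dev/null; python3 arc.py
python3 -m inch '[{"tx":0.001,"ty":-0.069,"tz":0,"wx":0,"wy":0,"wz":0},{"tx":0,"ty":0,"tz":0,"wx":0,"wy":0,"wz":0},{"tx":0,"ty":0,"tz":0,"wx":0,"wy":0,"wz":0}]' >/dev/null; python3 arc.py .57 .62 .67 .72 .78
```

```text
lever~ 0.295 rad 0.1148 z 0.0747 force [ 6.  -7.7 -0.6] tang -8.0 radial -5.6 gap 0.219 58.77304494380951
lever~ 0.345 rad 0.1148 z 0.0747 force [ 7.2 -7.1 -0.2] tang -8.8 radial -5.1 gap 0.219 58.84542167186737
lever~ 0.397 rad 0.1148 z 0.0747 force [ 6.4 -7.4  0.4] tang -7.7 radial -6.0 gap 0.218 58.91618013381958
lever~ 0.459 rad 0.1148 z 0.0747 force [ 4.7 -7.2 -0.7] tang -5.6 radial -6.5 gap 0.215 59.11418974399567
lever~ 0.515 rad 0.1148 z 0.0747 force [ 7.2 -7.  -1.5] tang -7.7 radial -6.4 gap 0.219 59.089540243148804
0.57 [-0.001 -0.064 -0.   ]
0.62 [-0.005 -0.057 -0.   ]
0.67 [-0.008 -0.057 -0.   ]
0.72 [-0.011 -0.056 -0.   ]
0.78 [-0.017 -0.067 -0.   ]
```

The second click came at about 0.39 (8.8 falling to 5.6 N), and the estimated angle agrees. On to the third.

```bash
python3 -m inch '[{"tx":-0.001,"ty":-0.062,"tz":0,"wx":0,"wy":0,"wz":0},{"tx":0,"ty":0,"tz":0,"wx":0,"wy":0,"wz":0},{"tx":0,"ty":0,"tz":0,"wx":0,"wy":0,"wz":0}]' >/dev/null; python3 arc.py
python3 -m inch '[{"tx":-0.005,"ty":-0.057,"tz":0,"wx":0,"wy":0,"wz":0},{"tx":0,"ty":0,"tz":0,"wx":0,"wy":0,"wz":0},{"tx":0,"ty":0,"tz":0,"wx":0,"wy":0,"wz":0}]' >/dev/null; python3 arc.py
python3 -m inch '[{"tx":-0.008,"ty":-0.057,"tz":0,"wx":0,"wy":0,"wz":0},{"tx":0,"ty":0,"tz":0,"wx":0,"wy":0,"wz":0},{"tx":0,"ty":0,"tz":0,"wx":0,"wy":0,"wz":0}]' >/dev/null; python3 arc.py
python3 -m inch '[{"tx":-0.011,"ty":-0.056,"tz":0,"wx":0,"wy":0,"wz":0},{"tx":0,"ty":0,"tz":0,"wx":0,"wy":0,"wz":0},{"tx":0,"ty":0,"tz":0,"wx":0,"wy":0,"wz":0}]' >/dev/null; python3 arc.py .78
```

```text
lever~ 0.566 rad 0.1149 z 0.0747 force [ 8.4 -6.9 -2.5] tang -8.6 radial -6.7 gap 0.219 58.9401912689209
lever~ 0.615 rad 0.1149 z 0.0747 force [ 8.5 -8.1 -1.2] tang -8.4 radial -8.3 gap 0.217 59.02013182640076
lever~ 0.665 rad 0.1149 z 0.0748 force [ 9.3 -8.4 -3.2] tang -8.7 radial -9.0 gap 0.218 59.00890231132507
lever~ 0.719 rad 0.1149 z 0.0747 force [ 5.6 -8.1 -0.6] tang -4.5 radial -8.7 gap 0.219 59.056379199028015
0.78 [-0.016 -0.069 -0.   ]
```

The third click (8.7 falling to 4.5 N) came at about 0.70. I settle in the middle of the notch and hold.

```bash
python3 -m inch '[{"tx":-0.014,"ty":-0.062,"tz":0,"wx":0,"wy":0,"wz":0},{"tx":0,"ty":0,"tz":0,"wx":0,"wy":0,"wz":0},{"tx":0,"ty":0,"tz":0,"wx":0,"wy":0,"wz":0},{"tx":0,"ty":0,"tz":0,"wx":0,"wy":0,"wz":0},{"tx":0,"ty":0,"tz":0,"wx":0,"wy":0,"wz":0}]' >/dev/null; python3 arc.py .78
python3 - <<'E'
from h import *
M=R.from_euler("z",-.0915).as_matrix()
for n in("scene","side","wrist"):
    c=cal(n);shot(n,"end_"+n+".png")
    P=np.array([proj("",M@(np.array(l)/1000)+[.5197,.0310,0],c) for l in [(sx*x,-72+sy*y,z+20) for x,y,z in((25,18,0),(25,18,28),(6,15,60)) for sx in(1,-1) for sy in(1,-1)]])
    print(n,"pred",P.min(0).round(),(P.max(0)-P.min(0)).round(),[(np.round(d["box"]).tolist(),round(d["p"],2)) for d in spotter.spot_in(n,"carrier")])
E
```

```text
lever~ 0.765 rad 0.1149 z 0.0748 force [11.6 -7.8 -3.1] tang -10.0 radial -9.7 gap 0.213 59.08243238925934
0.78 [-0.004 -0.017 -0.   ]
scene pred [226. 165.] [16. 23.] [([230.0, 168.0, 11.0, 19.0], 0.62), ([191.0, 216.0, 17.0, 24.0], 0.62), ([125.0, 228.0, 24.0, 24.0], 0.6)]
side pred [271. 176.] [18. 22.] [([275.0, 176.0, 17.0, 20.0], 0.72), ([274.0, 189.0, 15.0, 12.0], 0.32)]
wrist pred [264. 423.] [ 58. 109.] []
```

```bash
python3 -c "
from bench import workorder
print(workorder.hand_in())"; python3 arc.py
```

```text
the job is handed in; nothing more can be done
None
the job is handed in; nothing more can be done
```

The carrier stands on the seat, let go, and I handed the job in with the knob still gripped and the lever at about 0.77 rad, in the third notch after three felt clicks; the hand-in returned no verdict, and the jaw's force on the carrier was not measured directly.

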